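# Interlace the blue plate carrier with the drying rack

### The job

Put the blue-handled carrier of chromatography plates into the drying rack: lower it so that its three plates slide down into the three gaps between the rack's four metal dividers, one in each, until they stand on the rack's black floor, with the carrier about centred along the dividers. Set it down gently without letting it fall, let go, and leave the orange-handled carrier where it stands.

Things in the scene. Friction and masses are not known exactly. Their poses are not given: they have to be found in the camera images.
- blue_carrier_handle (a point): Middle of the blue handle (18 x, 50 y, 40 tall; pinch its 18) of a loose comb, 0.2-0.45 kg. This point is 88 mm above the lower edges of its three upright white plates, each 80 long (x), 4 thick, 60 tall, at y = -32, 0, +32 mm, on which it stands. A blue bar 18 x 76 x 8 mm joins plates and handle. x along the plates, y across, z up; either way round is the same.
- orange_carrier_handle (a point): The same point of the other carrier, equal in shape and size but with orange handle and bar; not to be disturbed. Either carrier and the rack may stand in any of three places: left, middle or right.
- rack_floor (a point): Centre of the top of the fixed drying rack's black base (130 x, 120 y, 10 mm thick). On it stand four aluminium dividers, 100 long (x), 6 thick, 50 tall, at y = -48, -16, +16, +48 mm; the gaps between, 26 wide, are centred at y = -32, 0, +32 mm. x along the dividers, z up. With a carrier fully home its handle's middle is 88 mm above this point, its bar 10 mm above the dividers.
Not all that is in view belongs to the job. Leave any green or purple look-alike of the part that bears blue_carrier_handle alone.

How it is judged:
By the outcome, as a careful person would: the job done as asked, in the order asked, and still so for the second after the job is handed in, with the robot touching nothing.
It also fails if it takes over 42 s, if anything falls off the work surface, if the arm or the gripper's body presses on something with over 40 N, if the wrist force passes 120 N, or if a joint passes its speed limit or range.

### The arm

A 6-joint arm with a two-finger parallel gripper is mounted at the origin on the work surface. World frame = base frame: x ahead of the robot, y to its left, z up, the work surface at z = 0. Lengths are in m, angles in rad, forces in N, time in s.
With the tool pointing down it reaches from about 0.375 to 0.925 m from the base axis. Payload 5.7 kg.
Tool frame: the origin (TCP) lies midway between the tips of the shut fingers; the grasp point (between the pads) lies 19 mm behind it; z points along the fingers, x is the direction in which the jaws open and shut, and the axes are right-handed (so a half turn about z gives the same grasp; the last joint's range is limited). The gripper opens to 88 mm and grips with 3 to 60 N. Pads are 20 mm wide; open, the fingers measure 115 mm over their backs; the gripper's body (75 mm by 178 mm) begins 61 mm behind the grasp point.
Start: joints at [-1.391, 0.359, 1.51, -0, 1.272, -0.115], TCP at [0.174, -0.574, 0.223] pointing down, gripper open.
Joint ranges: [-2.97, 2.97], [-1.01, 2.36], [0.21, 2.38], [-0.96, 4.11], [0.2, 2.71], [-2.98, 2.98]. Speed limits (rad/s): [2.39, 2.39, 3.14, 3.14, 3.14, 3.14].

### API

Orientations are given as a unit quaternion [x, y, z, w].
In Python, from bench import move_ptp, servo_line, goto_joints, move_gripper, sleep, inverse_kinematics, capture, PlanningError, close_job, spot_in, silhouettes, current_clock, current_joint_pos, current_qvel, current_joint_torque, current_position, current_orientation, current_force, current_torque, current_finger_gap gives the robot as it stands. Calls block until the motion is done:
- move_ptp(position, orientation): joint-space move of the TCP to a pose.
- servo_line(position, orientation=None, rate=0.15, contact_N=None): straight line of the TCP; orientation=None keeps the orientation; rate is the mean speed in m/s. With contact_N (N) it stops when the force on the tool has changed by that much, and returns True; else False.
- goto_joints(angles): joint-space move.
- move_gripper(opening): finger opening in m; the grip force is fixed at half the most; returns when the fingers have stopped.
- sleep(seconds).
- inverse_kinematics(position, orientation): joint angles nearest the present ones, or None.
- capture(name): name is "scene" or "side" or "wrist"; returns a dict with "image" (384x512x3 uint8, blue, green, red), "range_z" (384x512 float32, m along the optical axis (not along the pixel's ray), 0 where there is no reading), "intrinsics" (3x3 intrinsics, pixels), "R" (3x3) and "t" (3): a world point X has camera coordinates R X + t. Camera axes: x right, y down, z forward; pixel columns grow to the right and rows downward; lengths in m; the calibration is good to about 2 mm. The wrist camera is an equidistant fisheye: a pixel r from the principal point sees the ray r / f radians off the axis. A picture is of the moment at which its call begins.
A pose or a line that the arm cannot do raises PlanningError and nothing moves.
- close_job(): hands the job in, once; it reports no verdict.
Trained networks look in the newest picture that a camera, given by its name, has taken for a name from the list of things; names that differ only in an ending like _2 or _b are one class to them, and where a whole thing is asked for, a point or a joint stands for the part that bears it (a point fixed in the world has none). Each returns a list of dicts, best first, with "conf" (0 to 1); they miss things now and then, are a little off and sometimes report something else, mostly with a low value. They report only what shows in the picture. A call takes as long as a camera call. They do not tell look-alikes from the thing itself.
- spot_in(camera, query): "xy" ([column, row] in pixels, amid what is visible of it).
- silhouettes(camera, query): "region" (384x512 bool, what is visible of it) and "xy" ([column, row] in pixels, amid what is visible of it).
Readings, each from a call of its own:
- current_clock(): time.
- current_joint_pos(): joint angles.
- current_qvel(): joint speeds.
- current_joint_torque(): joint torques, N m.
- current_position(): TCP position.
- current_orientation(): TCP orientation.
- current_force(): force on the tool from outside, world axes, zero at the start.
- current_torque(): the same for the moment, N m.
- current_finger_gap(): finger opening in m.
Only numpy, scipy, OpenCV 4.12 (cv2) and the standard library are available. Lean on these libraries where they do the work, as an engineer would, in place of code of your own. Each camera call takes 0.05 s, during which the arm holds its last target. There are 200 camera calls.

## Working session

There is one attempt and no reset: what is moved stays moved. The work goes in short steps, each a Python script; the robot and the scene stay as the last script left them, time stands still between calls to the robot, and variables do not carry over. Pictures are saved under pics/ and viewed, about 8 in all and at most 12, crops included, and the job is handed in when it is done.

```bash
mkdir -p pics
cat > h.py <<'E'
import numpy as np, cv2
from bench import *
def cloud(c):
    d=c["range_z"]; K=c["intrinsics"]; v,u=np.mgrid[0:384,0:512]
    P=np.stack([(u-K[0,2])/K[0,0]*d,(v-K[1,2])/K[1,1]*d,d],-1)
    W=(P-c["t"])@c["R"]; W[d==0]=np.nan; return W
E
python3 - <<'E'
from h import *
im=[]
for n in ["scene","side"]:
    c=capture(n); W=cloud(c); im.append(c["image"]); np.savez(n+".npz",**c)
    print(n,-c["R"].T@c["t"],c["intrinsics"][0,0])
    for q in ["blue_carrier_handle","orange_carrier_handle","rack_floor"]:
        for r in spot_in(n,q):
            u,v=np.round(r["xy"]).astype(int); print(q,r["conf"],u,v,W[v,u].round(3))
    for q in ["blue_carrier_handle","orange_carrier_handle"]:
        for r in silhouettes(n,q):
            print(q,r["conf"],r["xy"],np.nanmedian(W[r["region"]],0).round(3),r["region"].sum())
cv2.imwrite("pics/a.png",im[0]);cv2.imwrite("pics/b.png",im[1])
print(current_clock(),current_orientation())
E
```

```text
scene [ 0.79701483 -0.44787118  0.8526938 ] 405.0496289187179
blue_carrier_handle 0.9 288 228 [ 0.639 -0.059  0.083]
blue_carrier_handle 0.68 254 190 [ 0.52  -0.001  0.068]
orange_carrier_handle 0.77 286 129 [0.484 0.23  0.037]
rack_floor 0.77 171 277 [ 0.458 -0.256  0.01 ]
blue_carrier_handle 0.89 [289.4, 225.6] [ 0.638 -0.056  0.069] 753
blue_carrier_handle 0.63 [193.6, 211.8] [ 0.431 -0.115  0.048] 1293
blue_carrier_handle 0.19 [287.3, 128.7] [0.493 0.222 0.048] 1071
side [0.42021702 1.06349508 0.67228812] 495.19009594556087
blue_carrier_handle 0.85 222 191 [ 0.63  -0.043  0.061]
blue_carrier_handle 0.81 263 213 [0.513 0.049 0.061]
blue_carrier_handle 0.7 304 196 [ 0.419 -0.064  0.054]
orange_carrier_handle 0.84 266 270 [0.485 0.236 0.036]
rack_floor 0.82 281 170 [ 0.49  -0.2    0.057]
blue_carrier_handle 0.82 [303.9, 194.3] [ 0.425 -0.084  0.045] 1278
blue_carrier_handle 0.72 [220.6, 191.0] [ 0.635 -0.041  0.059] 918
blue_carrier_handle 0.65 [263.1, 211.7] [0.514 0.038 0.047] 1338
orange_carrier_handle 0.57 [265.0, 269.1] [0.485 0.248 0.046] 2023
orange_carrier_handle 0.33 [262.6, 213.7] [0.514 0.038 0.047] 1278
0.6 [ 8.03286451e-01 -5.95592878e-01 -2.17596471e-05 -2.10537115e-05]
```

View pics/a.png

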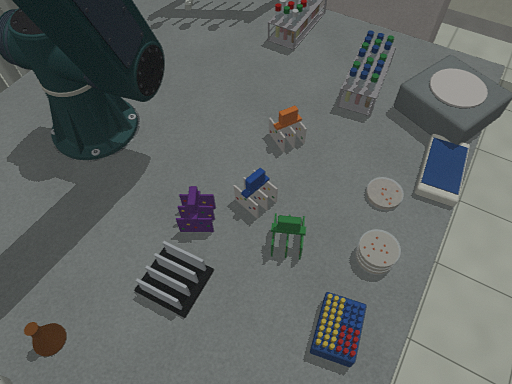

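View pics/b.png

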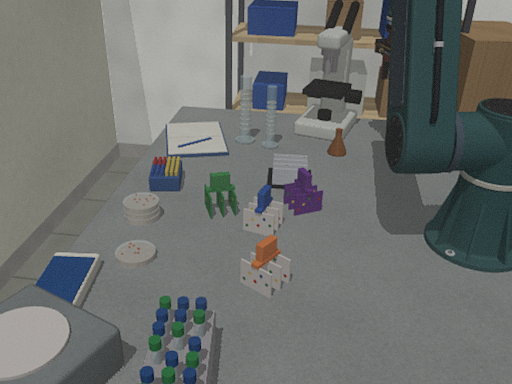

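Scene view: blue carrier at about (256,190), purple look-alike at (196,208), green at (289,228), orange at (287,128) and the rack at (175,277). The side view agrees. Next I fit poses from the depth.

Run:
```python
from h import *
for n in ["scene","side"]:
    c=np.load(n+".npz"); W=cloud(c); hsv=cv2.cvtColor(c["image"],cv2.COLOR_BGR2HSV)
    def rect(m,lab):
        P=W[m][:,:2]; r=cv2.minAreaRect((P*1000).astype(np.float32)); b=cv2.boxPoints(r)
        e=b[1]-b[0] if np.linalg.norm(b[1]-b[0])>np.linalg.norm(b[2]-b[1]) else b[2]-b[1]
        print(n,lab,m.sum(),np.round(r[0]),np.round(r[1]),"long axis deg",np.degrees(np.arctan2(e[1],e[0])).round(1)%180)
    d=lambda x,y,r:np.hypot(W[...,0]-x,W[...,1]-y)<r
    blue=(hsv[...,0]>105)&(hsv[...,0]<125)&(hsv[...,1]>120)
    rect(d(.515,.02,.07)&blue&(W[...,2]>.096),"handle top")
    rect(d(.515,.02,.07)&blue&(W[...,2]>.055)&(W[...,2]<.12),"blue all")
    rect(d(.515,.02,.08)&(W[...,2]>.02)&(W[...,2]<.12),"carrier all")
    print(np.nanpercentile(W[d(.515,.02,.07)&blue][:,2],[2,50,98]).round(3))
    t=d(.47,-.22,.10)&(W[...,2]>.052)&(W[...,2]<.068); rect(t,"dividers")
    k,l=cv2.connectedComponents(t.astype(np.uint8))
    for i in range(1,k):
        if (l==i).sum()>15: rect(l==i,"div%d"%i)
    rect(d(.47,-.22,.11)&(W[...,2]>.005)&(W[...,2]<.07),"rack all")
```

```text
scene handle top 179 [516.  11.] [49. 19.] long axis deg 73.4
scene blue all 389 [516.  11.] [76. 20.] long axis deg 73.1
scene carrier all 973 [515.  12.] [76. 82.] long axis deg 164.1
[0.064 0.093 0.11 ]
scene dividers 809 [ 463. -216.] [104. 188.] long axis deg 95.9
scene div3 88 [ 433. -136.] [64.  9.] long axis deg 29.8
scene div4 180 [ 464. -208.] [100.   8.] long axis deg 3.3
scene div5 175 [ 466. -240.] [101.   7.] long axis deg 3.3
scene div6 182 [ 467. -272.] [101.   7.] long axis deg 3.1
scene div7 181 [ 470. -304.] [99.  7.] long axis deg 3.5
scene rack all 3826 [ 477. -214.] [160. 207.] long axis deg 95.7
side handle top 107 [515.  17.] [51. 16.] long axis deg 73.2
side blue all 261 [515.  16.] [76. 16.] long axis deg 73.2
side carrier all 1120 [517.  14.] [85. 81.] long axis deg 74.7
[0.063 0.09  0.109]
side dividers 414 [ 467. -215.] [100. 188.] long axis deg 92.8
side div1 93 [ 471. -301.] [96. 14.] long axis deg 6.2
side div2 214 [ 468. -253.] [98. 54.] long axis deg 5.5
side div3 86 [ 480. -207.] [72. 19.] long axis deg 6.4
side div5 18 [ 450. -128.] [15. 11.] long axis deg 15.2
side rack all 1093 [ 471. -211.] [129. 201.] long axis deg 90.4
```

Poses: blue handle is at (0.516, 0.013) with the plates at −16.8°. The rack is at (0.467, −0.256) at +3.3°, standing clear of purple. Time to pick.

```bash
cat >> h.py <<'E'
def q(a): a=np.radians(a)/2; return [np.cos(a),np.sin(a),0,0]
E
python3 - <<'E'
from h import *
for off in (0,180,-180):
    print(off,[ (None if s is None else s.round(2)) for s in (inverse_kinematics([.516,.013,.2],q(-16.8+off)),inverse_kinematics([.467,-.256,.2],q(3.3+off))) for s in [s if s is None else np.array(s)]])
A=-16.8
ok=min((0,180),key=lambda o:abs(inverse_kinematics([.516,.013,.2],q(A+o))[5]) if inverse_kinematics([.516,.013,.2],q(A+o)) is not None else 9)
print("use",ok); A+=ok
p=np.array([.516,.013,.2])
move_ptp([.516,.013,.2],q(A))
w=capture("wrist"); cv2.imwrite("pics/w1.png",w["image"]); np.savez("w1.npz",**w)
print(servo_line([.516,.013,.10],rate=.12), servo_line([.516,.013,.075],rate=.05,contact_N=8))
move_gripper(0.0)
print(current_finger_gap(),current_position(),current_force(),current_clock())
E
```

```text
0 [array([-0.11,  0.26,  1.72, -0.  ,  1.16,  0.18]), array([-0.63,  0.29,  1.68, -0.  ,  1.17, -0.69])]
180 [array([-0.11,  0.26,  1.72, -0.  ,  1.16, -2.96]), array([-0.63,  0.29,  1.68, -0.  ,  1.17,  2.45])]
-180 [array([-0.11,  0.26,  1.72, -0.  ,  1.16, -2.96]), array([-0.63,  0.29,  1.68, -0.  ,  1.17,  2.45])]
use 0
False False
0.018045102630901984 [0.5156933  0.01305388 0.07484539] [-0.07432976  0.51711963 -1.63970024] 5.775
```

View pics/w1.png

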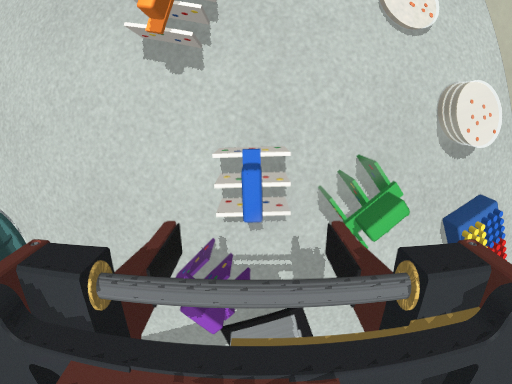

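The wrist view before grasping shows the blue handle at (252,187) square to the jaws. The grip closed at 18.0 mm, which matches the handle. Next: lift, carry, and look above the rack.

Run:
```python
from h import *
x,y,_=current_position()
servo_line([x,y,.215],rate=.12)
print(current_finger_gap(),current_force())
servo_line([.467,-.256,.215],q(3.3),rate=.12)
servo_line([.467,-.256,.165],rate=.1)   # plate edges ~0.09, dividers 0.06
print(current_finger_gap(),current_position(),current_clock())
im=[]
for n in ["scene","side"]:
    c=capture(n); W=cloud(c); np.savez(n+"2.npz",**c)
    hsv=cv2.cvtColor(c["image"],cv2.COLOR_BGR2HSV)
    d=np.hypot(W[...,0]-.467,W[...,1]+.256)<.075
    blue=(hsv[...,0]>105)&(hsv[...,0]<125)&(hsv[...,1]>120)&d
    for lab,m in (("blue",blue),("plates",d&(W[...,2]>.08)&(W[...,2]<.155)&(hsv[...,1]<60)&(hsv[...,2]>120))):
        if m.sum()<20: print(n,lab,m.sum()); continue
        P=W[m]; r=cv2.minAreaRect((P[:,:2]*1000).astype(np.float32)); print(n,lab,m.sum(),np.round(r,1) if 0 else r,np.percentile(P[:,2],[1,50,99]).round(3))
    u,v=(c["intrinsics"]@(c["R"]@[.467,-.256,.09]+c["t"])).T[:2]/(c["R"]@[.467,-.256,.09]+c["t"])[2]
    u,v=int(u),int(v); im.append(cv2.resize(c["image"][max(v-70,0):v+70,max(u-70,0):u+70],(400,400),interpolation=cv2.INTER_CUBIC))
cv2.imwrite("pics/c.png",np.hstack(im))
```

```text
0.01797670035833542 [-0.30976973  0.14313617 -2.69315401]
0.018170347153454863 [ 0.46726429 -0.25612866  0.16522142] 10.1667
scene blue 247 ((482.8644104003906, -258.9635314941406), (73.32913208007812, 46.59482955932617), 86.19019317626953) [0.133 0.169 0.247]
scene plates 74 ((485.18731689453125, -273.9911193847656), (102.3038101196289, 52.18253707885742), 43.95720672607422) [0.135 0.151 0.153]
side blue 150 ((485.71734619140625, -246.0465545654297), (65.43472290039062, 66.75762176513672), 4.138270854949951) [0.154 0.189 0.501]
side plates 663 ((469.54815673828125, -254.49664306640625), (81.0711898803711, 81.26033782958984), 4.530157089233398) [0.09  0.128 0.151]
```

View pics/c.png

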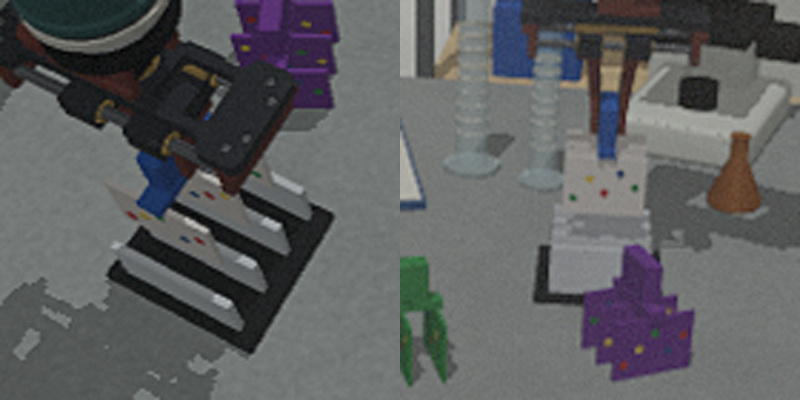

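The plates hang over the gaps. In the left crop they sit between the dividers, in the right crop the ends line up, and the side cloud puts their centre at (0.4695, −0.2545). Next I descend slowly with a contact stop, expecting the floor at TCP z≈0.085.

Run:
```python
from h import *
c=np.load("scene2.npz"); W=cloud(c); hsv=cv2.cvtColor(c["image"],cv2.COLOR_BGR2HSV)
a=np.radians(3.3); D=W[...,:2]-[.467,-.256]
X=D@[np.cos(a),np.sin(a)]; Y=D@[-np.sin(a),np.cos(a)]
m=(abs(X)<.05)&(abs(Y)<.06)&(W[...,2]>.085)&(W[...,2]<.148)
print("plate Y hist (4mm bins)",dict(zip(range(-60,60,4),np.histogram(Y[m],np.arange(-.06,.0601,.004))[0])))
x,y,_=current_position()
print(servo_line([x,y,.100],rate=.05,contact_N=6),current_position(),current_force())
if current_position()[2]<.103:
    print(servo_line([x,y,.081],rate=.015,contact_N=4),current_position(),current_force())
print(current_finger_gap(),current_clock())
im=[]
for n in ["scene","side"]:
    c=capture(n); p=c["R"]@[.467,-.256,.07]+c["t"]; u,v,_=(c["intrinsics"]@p/p[2]).astype(int)
    im.append(cv2.resize(c["image"][max(v-60,0):v+60,max(u-60,0):u+60],(400,400),interpolation=cv2.INTER_CUBIC))
cv2.imwrite("pics/d.png",np.hstack(im))
```

```text
plate Y hist (4mm bins) {-60: np.int64(0), -56: np.int64(0), -52: np.int64(0), -48: np.int64(0), -44: np.int64(0), -40: np.int64(0), -36: np.int64(284), -32: np.int64(12), -28: np.int64(0), -24: np.int64(0), -20: np.int64(0), -16: np.int64(0), -12: np.int64(0), -8: np.int64(0), -4: np.int64(182), 0: np.int64(10), 4: np.int64(0), 8: np.int64(0), 12: np.int64(0), 16: np.int64(0), 20: np.int64(0), 24: np.int64(0), 28: np.int64(47), 32: np.int64(7), 36: np.int64(0), 40: np.int64(0), 44: np.int64(0), 48: np.int64(0), 52: np.int64(0), 56: np.int64(0)}
False [ 0.46786751 -0.25655596  0.10032175] [ 0.97708652 -0.11946044 -2.52249675]
True [ 0.46746678 -0.25626414  0.08477086] [0.37950033 0.29964357 4.09800396]
0.018022830265584305 12.6583
```

View pics/d.png

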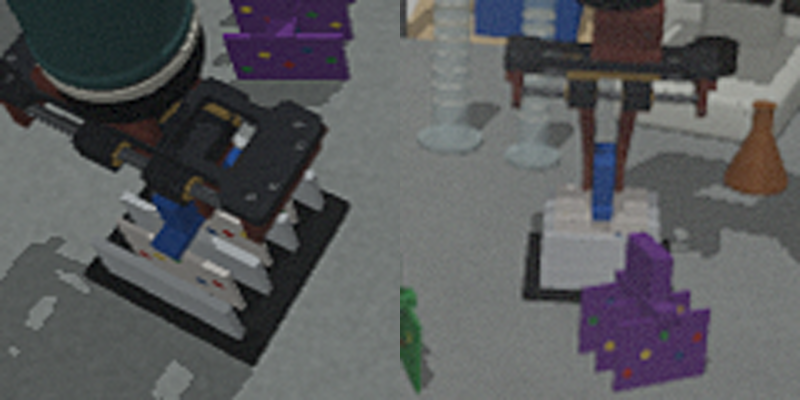

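Contact came at TCP z = 0.0848, as predicted for the floor. Both crops show the plates down between the dividers and the bar just above them. Now I release, back off and verify.

Run:
```python
from h import *
move_gripper(.06); x,y,_=current_position()
servo_line([x,y,.13],rate=.06); servo_line([x,y,.25],rate=.15)
move_ptp([.174,-.574,.25],q(-73)); sleep(.3)
im=[]; a=np.radians(3.3)
for n in ["scene","side"]:
    c=capture(n); W=cloud(c); hsv=cv2.cvtColor(c["image"],cv2.COLOR_BGR2HSV)
    D=W[...,:2]-[.467,-.256]; X=D@[np.cos(a),np.sin(a)]; Y=D@[-np.sin(a),np.cos(a)]
    m=(abs(X)<.06)&(abs(Y)<.06)&(hsv[...,0]>105)&(hsv[...,0]<125)&(hsv[...,1]>120)&(W[...,2]>.06)
    print(n,"blue X,Y,Z ranges",*[np.percentile(q_,[1,99]).round(3) for q_ in (X[m],Y[m],W[m][:,2])])
    t=m&(W[...,2]>.108); print("handle top centre in rack",X[t].mean().round(4),Y[t].mean().round(4),W[t][:,2].mean().round(4))
    o=(hsv[...,0]>5)&(hsv[...,0]<18)&(hsv[...,1]>170)&(np.hypot(W[...,0]-.485,W[...,1]-.235)<.1)
    c0=np.load(n+".npz"); h0=cv2.cvtColor(c0["image"],cv2.COLOR_BGR2HSV); W0=cloud(c0)
    o0=(h0[...,0]>5)&(h0[...,0]<18)&(h0[...,1]>170)&(np.hypot(W0[...,0]-.485,W0[...,1]-.235)<.1)
    print("orange before/after",np.median(W0[o0],0).round(3),np.median(W[o],0).round(3))
    p=c["R"]@[.467,-.256,.07]+c["t"]; u,v,_=(c["intrinsics"]@p/p[2]).astype(int)
    im.append(cv2.resize(c["image"][max(v-60,0):v+60,max(u-60,0):u+60],(400,400),interpolation=cv2.INTER_CUBIC))
cv2.imwrite("pics/e.png",np.hstack(im)); print(current_clock(),current_finger_gap())
```

```text
scene blue X,Y,Z ranges [-0.008  0.01 ] [-0.038  0.035] [0.075 0.121]
handle top centre in rack 0.0026 -0.0021 0.1172
orange before/after [0.486 0.223 0.092] [0.486 0.223 0.095]
side blue X,Y,Z ranges [-0.006  0.009] [-0.02   0.042] [0.072 0.119]
handle top centre in rack 0.0016 0.01 0.1158
orange before/after [0.501 0.25  0.088] [0.493 0.236 0.068]
17.425 0.05995331892684846
```

View pics/e.png

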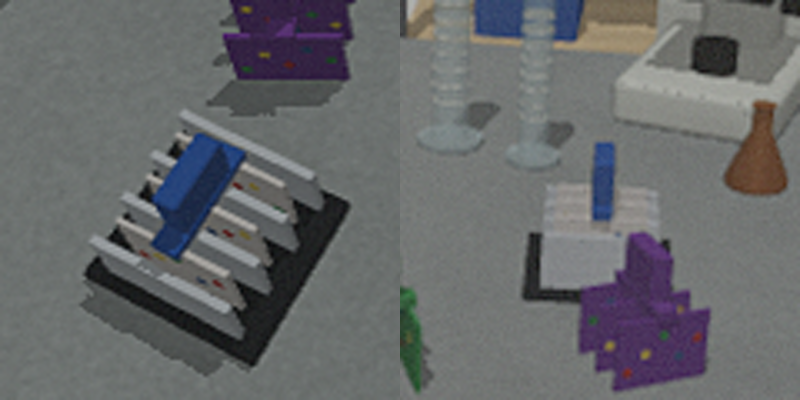

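```bash
python3 -c "
from h import *
close_job()"
```

```text
the job is handed in; nothing more can be done
```

The blue-handled carrier is in the drying rack, one plate in each of the three gaps, and the job was handed in at about 17.4 s on the robot clock (limit 42 s).

**Placing:** I gripped the handle (fingers stopped at 18.0 mm, its width) and carried it high over the rack. I lowered it at 15 mm/s until a light contact of about 7 N. That came at a TCP height of 84.8 mm; 85 mm was predicted for plates on the black floor. Then I let go and backed the arm away.

**Last checks:**
- **Seating:** The handle top is at z ≈ 0.116–0.117 m (0.118 m expected fully home), and the pictures show all three plates between the dividers.
- **Centring:** The handle top is about 2–3 mm off centre along the dividers. Across them it is −2 mm in the scene camera.

**Checks that disagreed:**
- **Across the dividers:** The side camera gave +10 mm where the scene camera gave −2 mm. It sees only part of the handle, and the picture does not show an offset that large.
- **Orange carrier:** Its x and y were unchanged in the scene camera, but the side camera's colour median moved by 8–14 mm in x and y and 20 mm in z. I put that down to the colour mask picking up different pixels. The arm never went near the orange carrier, but I did not look at a final picture of it.

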